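Fold the tray's cover over and tuck it under the lip

ROBOT

A 6-joint arm with a two-finger parallel gripper is mounted at the origin on the work surface. World frame = base frame: x ahead of the robot, y to its left, z up, the work surface at z = 0. Lengths are in mm, angles in degrees, forces in N, time in s.
With the tool pointing down it reaches from about 300 to 850 mm from the base axis. Payload 4.2 kg.
Tool frame: the origin (TCP) lies at the very end of the fingers, on their centre line; the grasp point (between the pads) lies 19 mm behind it (hold_point_z is the z of the grasp point in the tool frame, in mm); z points along the fingers, y is the direction in which the jaws open and shut (so a half turn about z gives the same grasp; the last joint's range is limited). The gripper opens to 91 mm and grips with 3 to 60 N. Pads are 32 mm wide; open, the fingers measure 118 mm over their backs; the gripper's body (76 mm by 178 mm) begins 60 mm behind the grasp point.
Start: joints at [-1.146, 18.312, 89.639, -0, 72.044, -1.146], TCP at [575.016, 0, 213.976] pointing down, gripper open.
Joint ranges: [-177.97, 177.97], [-48.28, 115.42], [12.27, 149.76], [-77.06, 257.06], [2.81, 150.46], [-146.56, 146.56]. Speed limits (degrees/s): [147.25, 147.25, 180, 180, 180, 180].

INTERFACE

Orientations are given as [roll, pitch, yaw] about the fixed x, y, z axes, in that order (R = Rz(yaw) Ry(pitch) Rx(roll)).
In Python, from workcell import state, grab_frame, job_done, hold_point_z gives the robot as it stands. The module is installed in compiled form; this text tells all that it offers.
- The arm moves only by the shell command python3 -m creep 'ROWS' [FORCE]. ROWS is JSON, a list of rows, each a list of 7 numbers: the closure, from 0 (fully open) to 1 (shut), then the shift along the tool's x, y, z in mm, then the turn, a rotation vector about the tool's x, y, z in degrees. A call has 1 to 5 rows; each row shifts and turns the commanded pose from where the row before left it, along the tool's axes as they then stand; what a row does not reach is not made up. A row lasts 1/8 s, in which the tool goes at most 62.5 mm and 10.7 degrees, less where a joint would pass 70% of its speed; a pose out of reach is approached as far as the arm can. A call is refused whole if a number of a shift passes 62.5 or a number of a turn 10.7, either way. A call with a gripper value outside its range is refused whole. The fingers move at their own pace and stop on an object; FORCE is the grip in N (left out, the last holds). Time passes only in rows, so rows that do not move let the fingers close. It gives the time, the measured TCP pose, the force and the opening at its end, in the units of the state.
- state(): the state, without advancing time (a new reading comes with each control period).
- grab_frame(name): name is "scene" or "side" or "wrist"; returns a dict with "frame" (420x560x3 uint8, red, green, blue), "fx", "fy", "cx", "cy" (pixels), "k1" (the pictures are not rectified: a ray, as slopes to the right and down, at radius r is drawn at 1 + k1 r^2 times it, then the intrinsics apply), "view" (4x4, takes a point from world to camera coordinates). Camera axes: x right, y down, z forward; pixel columns grow to the right and rows downward; lengths in mm; the calibration is good to about 2 mm. A picture is of the moment at which its call begins. There is no depth.
- job_done(): hands the job in, once; it reports no verdict.
The state is a dict: "time_s": time; "qpos": joint angles; "qvel": joint speeds; "effort": joint torques, N m; "ee_pos": TCP position; "ee_rot": TCP orientation; "force": force on the tool from outside, world axes, zero at the start; "torque": the same for the moment, N m; "gripper_width": finger opening in mm.
Only numpy, scipy, OpenCV 4.12 (cv2) and the standard library are available. Lean on these libraries where they do the work, as an engineer would, in place of code of your own. Each camera call takes 0.05 s, during which the arm holds its last target.

TASK

Shut the sown tray for its dark days: with the fingertips push the standing white cover over until it lies flat on the tray, then push it along by its green ridge until its free edge is fully home beneath the orange lip, so that it stays down when you let go. Do not grip the cover between the fingers, and leave the shaker, the jar and the scale standing where they are.

Things in the scene. Friction and masses are not known exactly. Their poses are not given: they have to be found in the camera images.
- tray: Black sowing tray fixed to the bench, 150 x 140 mm, 44 mm high, filled to 27 mm with pale growing mat and seeds. Origin: centre of its underside, on the bench. Its x axis points (level) from the cover's hinge to the orange lip, z up; its y axis runs along the hinge.
- hinge_axis (a point): Middle of the cover's hinge axis, 65 mm from the tray's centre towards its -x, 48 mm above the bench; the axis runs along the tray's y. Two grey hinge blocks stand at its ends (63 to 69 mm either side of the middle, tops 54 mm above the bench). Axes as the tray's.
- cover_hinge (a joint): Fold angle of the cover about the hinge axis, rad: 0 = lying flat over the tray (a stop), about 1.57 = standing upright on the hinge side, more leans away from the lip; range 0 to 1.9. A weak spring (0.08 N m/rad, relaxed at 1.55; about 1 N at the free edge when flat) swings it back up to 1.2 rad or so whenever it is let go without being tucked.
- cover (a joint): How far the cover has been slid in its slotted hinge, along its own length away from the hinge, m: 0 = drawn back, 0.020 = fully home (a stop). About 2 N of friction keeps it where it is put. When flat, the free edge is 6 mm short of the lip at 0, and 14 mm under it at 0.020. If it is slid more than 5 mm before it is flat, the edge strikes the top of the lip.
- cover_edge (a point): Middle of the cover's free edge, mid-thickness. The cover is a stiff white plate 120 mm wide and 4 mm thick that reaches from 4 to 112 mm from the hinge axis (drawn back). The x axis here points along the cover from hinge to free edge, z out of its outer face (up when flat; away from the lip when upright), y along the edge. When flat its top face is 50 mm above the bench.
- ridge (a point): Middle of the hinge-side face of the green ridge on the cover's outer face, the face to push against: 70 mm from the hinge axis when drawn back (90 mm when home), 4 mm above the outer face. The ridge is 100 mm long along the edge, 5 mm thick and 8 mm high. Axes as those of cover_edge.
- lip_mouth (a point): Middle of the lower edge of the orange lip's opening, 53 mm above the bench: the lip is a fixed 100 mm long strip, 4 mm thick, that overhangs the tray's end from here 22 mm in the tray's +x; its underside is 3 mm above the top face of the flat cover, its top 57 mm above the bench. Axes as the tray's.
- shaker: Loose white seed shaker bottle with green cap, 42 mm across, 105 mm tall, beside the tray. Origin: centre of its underside. Leave it alone.
- seed_jar: Loose seed jar with orange lid, 72 mm across, 125 mm tall, beside the tray. Origin: centre of its underside. Leave it alone.
- scale: Loose blue scale with steel pan, 90 x 110 mm, 19 mm high, beyond the lip. Origin: centre of its underside. Leave it alone.

How it is judged (in metres and radians):
On the way, in this order (a step that is already met when the one before it is completed fails the run):
1. the cover is folded flat while still drawn back (value of joint cover_hinge below 0.08 rad and value of joint cover below 0.012 m).
2. its edge is pushed home beneath the lip (value of joint cover_hinge below 0.06 rad and value of joint cover above 0.015 m), for 0.2 s.
At the end, for the whole second after the job is handed in: The cover lies flat (fold angle below 0.06 rad) by itself, its free edge at least 8 mm beneath the lip and slid at least 15 of its 20 mm; the shaker, jar and scale rest within 20 mm of where they began (all of step 2 and x of cover_edge in the frame of lip_mouth above 0.008 m and z of cover_edge in the frame of lip_mouth below 0 m and linear speed of each of shaker, seed_jar, scale below 0.02 m/s and distance of each of shaker, seed_jar, scale from where it was at the start of the episode below 0.02 m); the robot touches nothing.
It fails at once if the shaker was shifted, tipped or lifted (distance of shaker from where it was at the start of the episode above 0.02 m or angle between shaker's own z axis and vertical above 0.3 rad).
It fails at once if the seed jar was shifted, tipped or lifted (distance of seed_jar from where it was at the start of the episode above 0.02 m or angle between seed_jar's own z axis and vertical above 0.3 rad).
It fails at once if the scale was shifted, tipped or lifted (distance of scale from where it was at the start of the episode above 0.02 m or angle between scale's own z axis and vertical above 0.3 rad).
It fails at once if the cover was taken between the fingers (x of the grasp point in the frame of cover_edge between -0.1 and 0.012 m and y of the grasp point in the frame of cover_edge between -0.07 and 0.07 m and z of the grasp point in the frame of cover_edge between -0.004 and 0.004 m).
It also fails if it takes over 40 s, if anything falls off the work surface, if the arm or the gripper's body presses on something with over 40 N, if the wrist force passes 120 N, or if a joint passes its speed limit or range.

## Working session

There is one attempt and no reset: what is moved stays moved. The work goes in short steps, Python scripts to look and compute and a shell command to move; the robot and the scene stay as the last step left them, time stands still between calls to the robot, and variables do not carry over. Pictures are saved under pics/ and viewed, and the job is handed in when it is done.

```bash
mkdir -p pics
python3 - <<'E'
from workcell import *
import cv2
print(state(),hold_point_z)
for n in ("scene","side"):
    f=grab_frame(n); cv2.imwrite(f"pics/{n}0.png",f["frame"][:,:,::-1])
    print(n,{k:(v.tolist() if hasattr(v,'tolist') else v) for k,v in f.items() if k!="frame"})
E
```

```text
{'time_s': 0.0, 'qpos': array([-1.14617863e+00,  1.83516373e+01,  8.97050033e+01, -1.14980089e-03,
        7.20417772e+01, -1.14467418e+00]), 'qvel': array([ 0.07451618,  0.01569895, -0.0154841 ,  0.0485734 ,  0.03677505,
        0.02539199]), 'effort': array([-5.01459035e-04, -4.12465632e+01, -2.31973493e+01,  7.28826877e-02,
        4.58198413e-02, -1.41870069e-04]), 'ee_pos': array([5.74517519e+02, 1.37108369e-03, 2.13129803e+02]), 'ee_rot': array([-1.79901580e+02, -8.73134092e-04,  8.99988503e+01]), 'force': array([-0.91570725,  0.6360968 , -0.76293211]), 'torque': array([-0.01198874, -0.02382815,  0.03813766]), 'gripper_width': 91.04957067067697} -18.8
scene {'fx': 442.3487159680803, 'fy': 442.3487159680803, 'cx': 271.1192184090387, 'cy': 209.45832536176854, 'k1': -0.1069695040810805, 'view': [[-0.5360536702255602, 0.8441721249403326, 0.004459384647059223, 272.834686412613], [0.49303579811444453, 0.3173594748840973, -0.8100609023270675, -273.3978992131349], [-0.6852460612184205, -0.43203748353009125, -0.5863287886584001, 1276.8106301471291], [0.0, 0.0, 0.0, 1.0]]}
side {'fx': 410.9787108339509, 'fy': 410.9787108339509, 'cx': 280.1916242993015, 'cy': 215.39854922034624, 'k1': -0.11753469980317181, 'view': [[0.7802068822690972, -0.6254673119654857, -0.008237871242292076, -410.7767440516582], [-0.3023114164372115, -0.3655079230451803, -0.8803475255164436, 283.95076756828246], [0.5476175931721532, 0.6893436007201837, -0.47425770609919454, 501.45091261151845], [0.0, 0.0, 0.0, 1.0]]}
```

View pics/scene0.png

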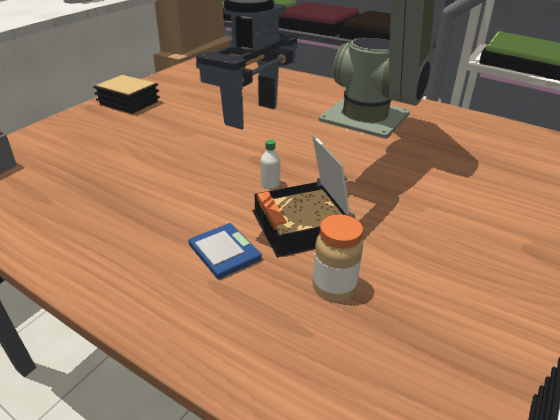

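View pics/side0.png

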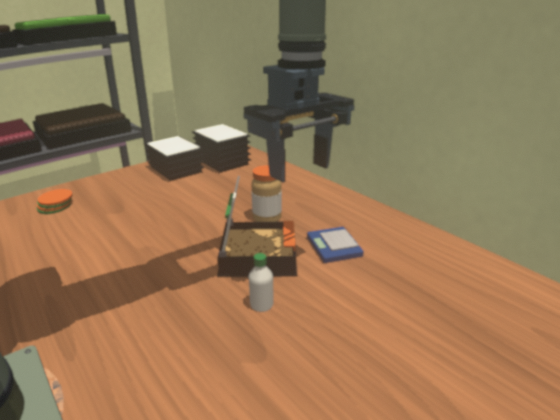

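The scene view shows the tray around (300,215), its cover standing on the right side with the lip on the left at (270,208). The shaker is at (270,165), the jar at (338,260) and the scale at (225,250). In the side view the cover is at the left of the tray (230,215), with the shaker in front and the jar behind. I'll zoom in next.

```bash
cat > h.py <<'E'
import numpy as np, cv2
from workcell import *
def ray(f,u,v):
    K=np.array([[f["fx"],0,f["cx"]],[0,f["fy"],f["cy"]],[0,0,1]])
    p=cv2.undistortPoints(np.array([[[u,v]]],float),K,np.array([f["k1"],0,0,0]))[0,0]
    V=np.array(f["view"]); R=V[:3,:3]
    return -R.T@V[:3,3], R.T@np.array([p[0],p[1],1])
def onz(f,u,v,z):
    c,d=ray(f,u,v); return c+d*(z-c[2])/d[2]
def tri(f1,p1,f2,p2):
    c1,d1=ray(f1,*p1);c2,d2=ray(f2,*p2)
    s=np.linalg.lstsq(np.c_[d1,-d2],c2-c1,rcond=None)[0]
    a=c1+s[0]*d1;b=c2+s[1]*d2
    return (a+b)/2,np.linalg.norm(a-b)
def proj(f,P):
    V=np.array(f["view"]);K=np.array([[f["fx"],0,f["cx"]],[0,f["fy"],f["cy"]],[0,0,1]])
    return cv2.projectPoints(np.array(P,float).reshape(-1,1,3),cv2.Rodrigues(V[:3,:3])[0],V[:3,3],K,np.array([f["k1"],0,0,0,0]))[0][:,0]
E
python3 - <<'E'
import cv2
a=cv2.imread("pics/scene0.png")[120:310,180:400];cv2.imwrite("pics/sc_z.png",cv2.resize(a,None,fx=3.6,fy=3.1,interpolation=cv2.INTER_CUBIC)[:600,:800])
a=cv2.imread("pics/side0.png")[160:320,200:380];cv2.imwrite("pics/si_z.png",cv2.resize(a,None,fx=3.7,fy=3.7,interpolation=cv2.INTER_CUBIC)[:600])
E
```

```text
(no output)
```

View pics/sc_z.png

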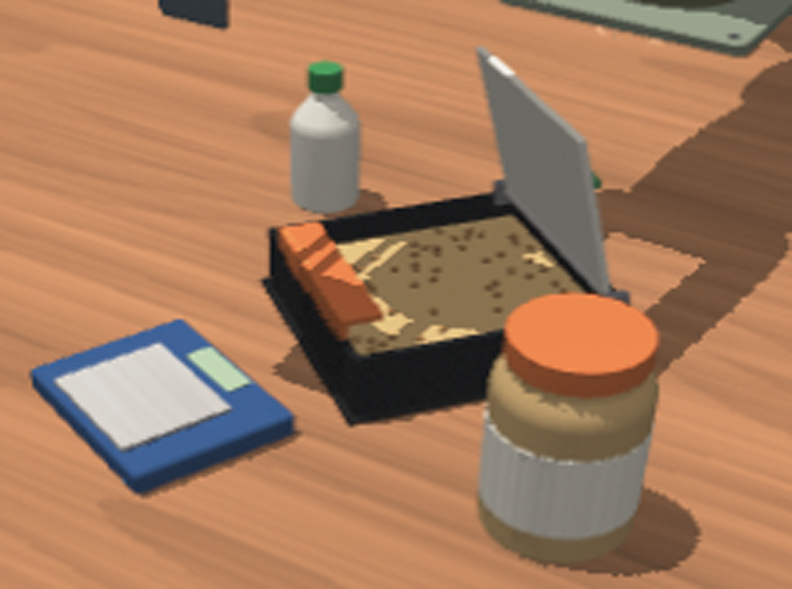

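View pics/si_z.png

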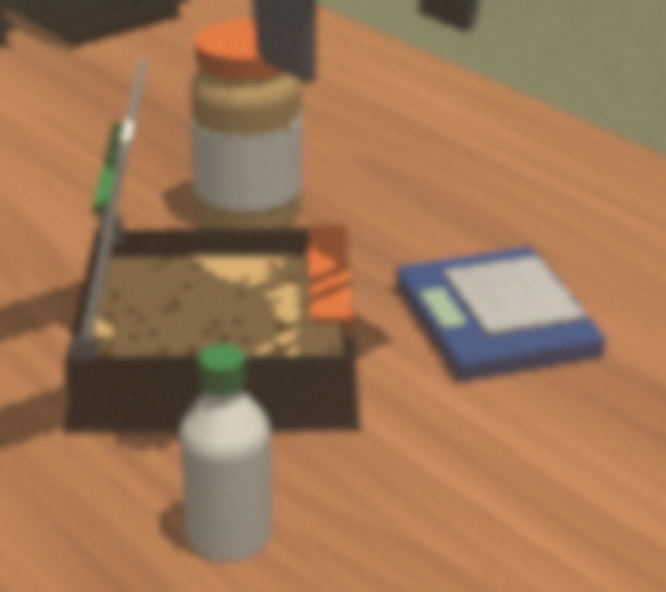

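Run:
```python
from h import *
S=grab_frame("scene");D=grab_frame("side")
s=lambda x,y:(180+x/3.6,120+y/3.1)
d=lambda x,y:(200+x/3.7,160+y/3.7)
np.set_printoptions(precision=1,suppress=True)
for nm,p,z in [("lipback bot",(265,282),0),("lipfront bot",(352,422),0),("lipback rim",(270,230),44)]: print(nm,onz(S,*s(*p),z))
for nm,p,z in [("hinge near bot",(67,428),0),("lip near bot",(358,428),0),("lip near rim",(352,357),44),("lip far rim",(347,229),57),("hinge near rim",(70,355),44),("far hinge rim",(115,232),44)]: print(nm,onz(D,*d(*p),z))
print("cover far/near top",tri(S,s(480,50),D,d(127,125)),tri(S,s(583,140),D,d(143,62)))
print("lip corners z57",onz(S,*s(280,232),57),onz(S,*s(320,222),57),onz(S,*s(381,318),57))
for nm,p,z in [("shaker cap",(326,70),105),("jar lid",(581,330),125)]: print(nm,onz(S,*s(*p),z))
for nm,p,z in [("shaker cap",(222,358),105),("jar lid",(245,40),125)]: print(nm,onz(D,*d(*p),z))
for p in [(32,373),(180,320),(294,415),(140,480)]: print("scale",onz(S,*s(*p),19 ))
```

```text
lipback bot [564.8  -6.4   0. ]
lipfront bot [654.  106.1   0. ]
lipback rim [566.9  -0.7  44. ]
hinge near bot [440.8  88.2  -0. ]
lip near bot [560.5  -9.4   0. ]
lip near rim [558.9  -5.7  44. ]
lip far rim [629.3  81.2  57. ]
hinge near rim [446.9  88.2  44. ]
far hinge rim [536.  183.7  44. ]
cover far/near top (array([491.1,  83.1, 162.4]), np.float64(6.7952731053109)) (array([551.6, 166.3, 154.6]), np.float64(0.30519592679436025))
lip corners z57 [581.7  16.   57. ] [561.   27.7  57. ] [626.9 104.9  57. ]
shaker cap [466.5 -28.9 105. ]
jar lid [667.4 222.6 125. ]
shaker cap [454.6 -38.  105. ]
jar lid [657.9 214.  125. ]
scale [722.5 -38.6  19. ]
scale [642.4  -6.7  19. ]
scale [682.1  90.6  19. ]
scale [762.7  60.3  19. ]
```

Tray yaw is about −38.8°, with its centre near (550, 98). The cover's edge is at about tray x −42, z 155, so it leans slightly towards the lip. Plan:
1. With the tool vertical and its y along tray x, fold the cover by its free end, beyond the ridge.
2. Step back over the ridge without letting the cover rise.
3. Push the ridge home.

First I'll turn the tool and shut the fingers.

```bash
python3 -m creep '[[1,0,0,0,0,0,9.7],[1,0,0,0,0,0,9.7],[1,0,0,0,0,0,9.7],[1,0,0,0,0,0,9.7]]' 10; python3 -m creep '[[1,20,-55,0,0,0,0],[1,20,-55,0,0,0,0],[1,21,-56,0,0,0,0],[1,0,0,0,0,0,0]]'
python3 - <<'E'
from h import *
for n in ("scene","side","wrist"):
    f=grab_frame(n); cv2.imwrite(f"pics/{n}1.png",f["frame"][:,:,::-1])
a=np.hstack([cv2.imread("pics/scene1.png")[50:310,180:440],cv2.imread("pics/side1.png")[60:320,160:420]])
cv2.imwrite("pics/both1.png",cv2.resize(a,(800,400)))
E
```

```text
time_s: 0.7
ee_pos: [574.9, 0.0, 213.7]
ee_rot: [-180.0, 0.0, 50.9]
force: [-0.3, 0.6, 0.9]
gripper_width: 54.3
time_s: 1.2
ee_pos: [481.8, 154.2, 214.0]
ee_rot: [-179.9, 0.0, 51.5]
force: [0.2, -1.4, 0.9]
gripper_width: 14.3
```

View pics/both1.png

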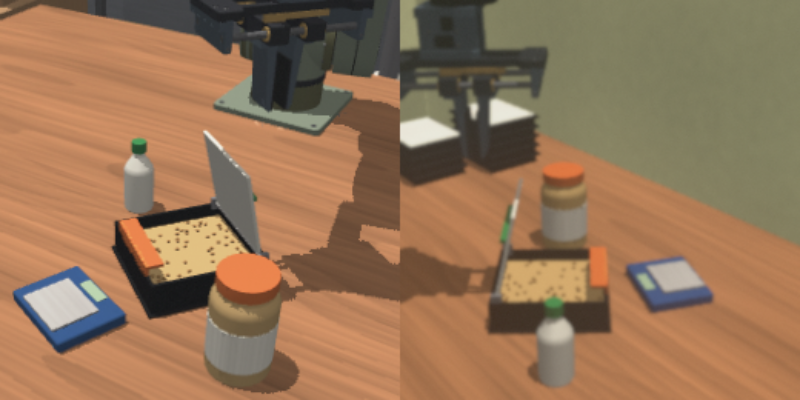

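View pics/wrist1.png

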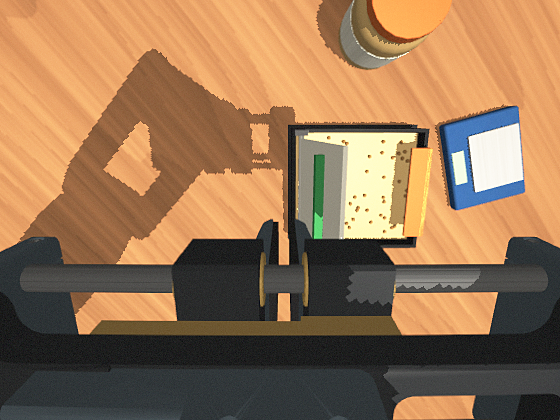

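The wrist view shows the tray square to the image. The lip runs from (415,148) to (404,237), the green ridge is at x≈319 and the cover's free edge at x≈345. Next I'll check the tray position from this view.

Run:
```python
from h import *
np.set_printoptions(precision=1,suppress=True)
f=grab_frame("wrist");a=f["frame"].astype(int)
c=np.array([550,98.]);t=np.radians(-38.8);X=np.array([np.cos(t),np.sin(t)]);Y=np.array([-X[1],X[0]])
def show(n,u,v,z):
    p=onz(f,u,v,z); print(n,p,"tray",(p[:2]-c)@X,(p[:2]-c)@Y)
show("rim hinge far",290,125,44);show("rim lip far",428,130,44);show("rim lip near",416,246,44)
show("lip mouth far",415,148,57);show("lip out far",432,149,57);show("mouth near",404,237,57);show("out near",420,237,57)
show("edge far",347,143,152);show("edge near",342,238,152)
show("ridge far L",314,154,118);show("ridge far R",325,154,118)
p=np.array(state()["ee_pos"]);print(p,(p[:2]-c)@X,(p[:2]-c)@Y,state()["gripper_width"])
```

```text
rim hinge far [534.2 200.9  44. ] tray -76.79926513441298 70.3312971515968
rim lip far [648.8 102.6  44. ] tray 74.14102842420374 65.50920723429654
rim lip near [565.  -5.  44.] tray 76.23563252604922 -70.864018183588
lip mouth far [623.4  99.4  57. ] tray 56.33467822984747 47.06058123840026
lip out far [637.1  87.1  57. ] tray 74.77352202153854 46.07964123246817
mouth near [558.9  21.4  57. ] tray 54.888133163198084 -54.141493423885215
out near [573.3   9.7  57. ] tray 73.4750981091579 -54.18251021585215
edge far [558.4 166.3 152. ] tray -36.24064107502623 58.459240707099354
edge near [510.6 106.8 152. ] tray -36.207448939107124 -17.774323815012025
ridge far L [534.5 170.4 118. ] tray -57.433508590371204 46.71885344253016
ridge far R [542.  164.4 118. ] tray -47.8742676863558 46.73032804290215
[484.5 150.8 213.9] -84.12948892804175 0.061587651475576724 0.843558995966428
```

```bash
python3 -m creep '[[1,0,0,33,0,0,0],[1,0,7,34,0,0,0],[1,0,7,0,0,0,0],[1,0,8,0,0,0,0],[1,0,8,0,0,0,0]]'; python3 -m creep '[[1,0,6,2,0,0,0],[1,0,6,2,0,0,0],[1,0,7,3,0,0,0],[1,0,6,3,0,0,0]]'
python3 - <<'E'
from h import *
for n in ("scene","side"):
    f=grab_frame(n); cv2.imwrite(f"pics/{n}2.png",f["frame"][:,:,::-1])
a=np.hstack([cv2.imread("pics/scene2.png")[50:310,180:440],cv2.imread("pics/side2.png")[60:320,160:420]])
cv2.imwrite("pics/both2.png",cv2.resize(a,(800,400)))
E
```

```text
time_s: 2.02
ee_pos: [508.9, 132.3, 148.4]
ee_rot: [179.9, -0.1, 51.2]
force: [0.4, -0.2, -0.2]
gripper_width: 0.5
time_s: 2.52
ee_pos: [527.0, 116.9, 136.7]
ee_rot: [180.0, 0.0, 51.2]
force: [-0.4, -0.5, -0.2]
gripper_width: 0.3
```

View pics/both2.png

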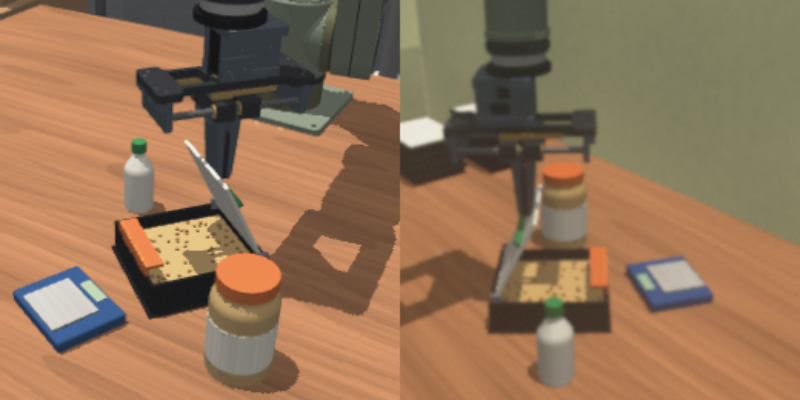

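The cover is following and is now at about 60°, with the fingertip just above the ridge near the free edge.

```bash
python3 -m creep '[[1,0,11,7.5,0,0,0],[1,0,10,8.5,0,0,0],[1,0,9,10,0,0,0],[1,0,8,11,0,0,0]]'; python3 -m creep '[[1,0,4,8,0,0,0],[1,0,4,8,0,0,0],[1,0,3,8,0,0,0],[1,0,3,9,0,0,0]]'
python3 - <<'E'
from h import *
for n in ("scene","side"):
    f=grab_frame(n); cv2.imwrite(f"pics/{n}3.png",f["frame"][:,:,::-1])
a=np.hstack([cv2.imread("pics/scene3.png")[110:310,200:400],cv2.imread("pics/side3.png")[120:320,190:390]])
cv2.imwrite("pics/both3.png",cv2.resize(a,(800,400)))
E
```

```text
time_s: 3.12
ee_pos: [557.0, 92.8, 99.1]
ee_rot: [180.0, -0.0, 51.2]
force: [-0.0, 0.5, 1.5]
gripper_width: 0.3
time_s: 3.62
ee_pos: [567.1, 84.6, 66.4]
ee_rot: [-180.0, 0.0, 51.2]
force: [-1.2, 0.1, 2.3]
gripper_width: 1.1
```

View pics/both3.png

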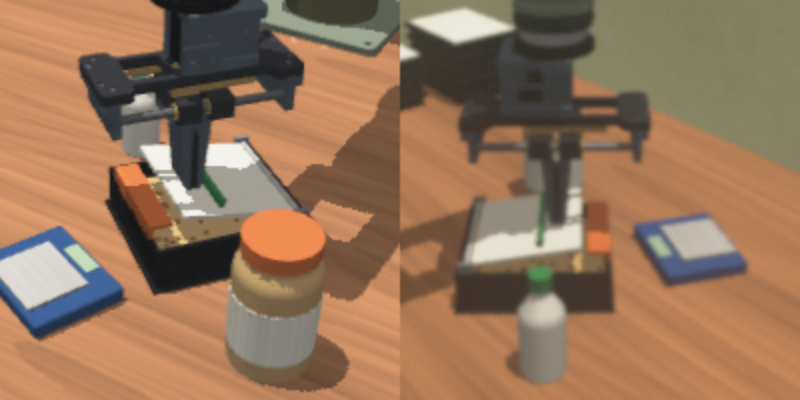

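The cover is at about 10°, with the fingertip between the ridge and the free edge. I'll press it flat.

```bash
python3 -m creep '[[1,0,2,6,0,0,0],[1,0,3,6,0,0,0],[1,0,0,5,0,0,0],[1,0,0,0,0,0,0]]'
python3 - <<'E'
from h import *
for n in ("scene","side"):
    f=grab_frame(n); cv2.imwrite(f"pics/{n}4.png",f["frame"][:,:,::-1])
a=np.hstack([cv2.imread("pics/scene4.png")[110:310,200:400],cv2.imread("pics/side4.png")[120:320,190:390]])
cv2.imwrite("pics/both4.png",cv2.resize(a,(800,400)));print(state()["ee_pos"],state()["force"])
E
```

```text
time_s: 4.22
ee_pos: [571.7, 81.2, 49.9]
ee_rot: [179.9, -0.0, 51.2]
force: [0.2, 0.1, 1.6]
gripper_width: 0.5
[571.524414    81.27579453  50.14830595] [-0.09678232  0.06585393 -0.06681434]
```

View pics/both4.png

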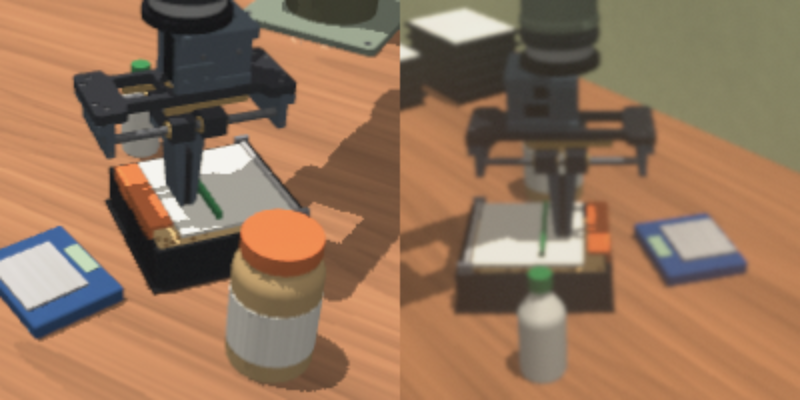

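The cover looks flat and short of the lip. The force is low, so I'll press a little more to confirm the stop.

```bash
python3 -m creep '[[1,0,0,1.5,0,0,0],[1,0,0,0,0,0,0]]'; python3 -m creep '[[1,0,0,1,0,0,0],[1,0,0,0,0,0,0]]'
```

```text
time_s: 4.58
ee_pos: [571.6, 81.4, 49.0]
ee_rot: [179.9, -0.0, 51.2]
force: [0.8, -1.5, 4.0]
gripper_width: 0.7
time_s: 4.82
ee_pos: [571.7, 81.4, 48.2]
ee_rot: [179.9, -0.1, 51.2]
force: [0.3, -0.6, 7.3]
gripper_width: 0.4
```

Pressing gives a rising force with z stopping near 49, so the cover is flat and drawn back, and step 1 is met. The closed fingertips can't cross the ridge while holding the cover down, because the ridge rises with it. So I'll let the cover rise and fold it again from between the hinge and the ridge.

```bash
python3 -m creep '[[1,0,-3,18,0,0,0]]' >/dev/null 2>&1 && echo no
```

```text
no
```

I got the sign wrong on that move: it pressed down instead of lifting. I'll retract at once.

```bash
python3 -m creep '[[1,0,3,-18,0,0,0]]'
python3 - <<'E'
from h import *
s=state();print(s["ee_pos"],s["force"],s["torque"],s["time_s"])
for n in ("scene","side"):
    f=grab_frame(n); cv2.imwrite(f"pics/{n}5.png",f["frame"][:,:,::-1])
a=np.hstack([cv2.imread("pics/scene5.png")[110:310,200:400],cv2.imread("pics/side5.png")[120:320,190:390]])
cv2.imwrite("pics/both5.png",cv2.resize(a,(800,400)))
E
```

```text
time_s: 5.08
ee_pos: [572.8, 81.3, 50.4]
ee_rot: [179.8, -0.1, 51.2]
force: [-1.0, -0.9, 1.3]
gripper_width: 0.9
[572.77545219  81.30617611  50.40795527] [-0.97240101 -0.88868604  1.30371894] [-0.12961673  0.09592056 -0.04021379] 5.075
```

View pics/both5.png

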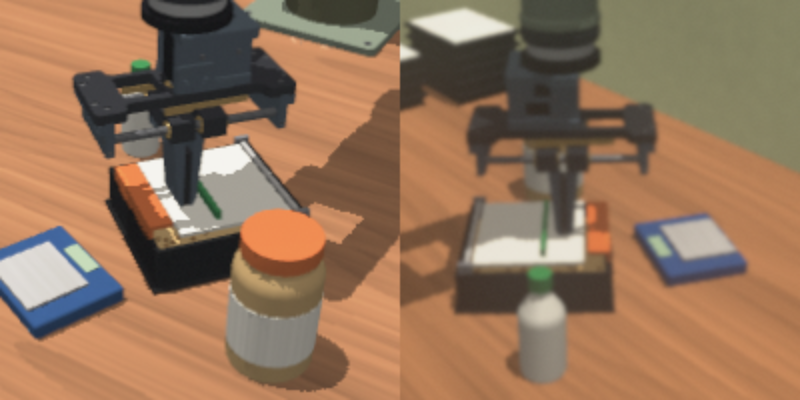

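Everything is back as it was, and no displacement is visible. The peak force during that 1/8 s went unrecorded. Now the lift, with −z as up.

```bash
python3 -m creep '[[1,0,-2,-18,0,0,0],[1,0,-9,-19,0,0,0],[1,0,-12,-19,0,0,0],[1,0,-12,-18,0,0,0],[1,0,-20,-15,0,0,0]]'; python3 -m creep '[[1,0,-26,-13,0,0,0],[1,0,-23,0,0,0,0],[1,0,-23,0,0,0,0],[1,0,0,0,0,0,0]]'
python3 - <<'E'
from h import *
for n in ("scene","side","wrist"):
    f=grab_frame(n); cv2.imwrite(f"pics/{n}6.png",f["frame"][:,:,::-1])
a=np.hstack([cv2.imread("pics/scene6.png")[50:310,180:440],cv2.imread("pics/side6.png")[60:320,160:420]])
cv2.imwrite("pics/both6.png",cv2.resize(a,(800,400)))
c=np.array([550,98.]);t=np.radians(-38.8);X=np.array([np.cos(t),np.sin(t)]);Y=np.array([-X[1],X[0]])
p=np.array(state()["ee_pos"]);print(p,(p[:2]-c)@X,(p[:2]-c)@Y)
E
```

```text
time_s: 5.8
ee_pos: [527.6, 116.6, 137.7]
ee_rot: [180.0, -0.0, 51.2]
force: [-0.3, 0.4, -0.1]
gripper_width: 0.3
time_s: 6.3
ee_pos: [470.2, 161.8, 149.0]
ee_rot: [-179.9, 0.1, 51.3]
force: [-0.1, -0.2, -0.3]
gripper_width: 0.6
[472.38034381 160.93129981 149.18630227] -99.92493720765465 0.4079787176740918
```

View pics/both6.png

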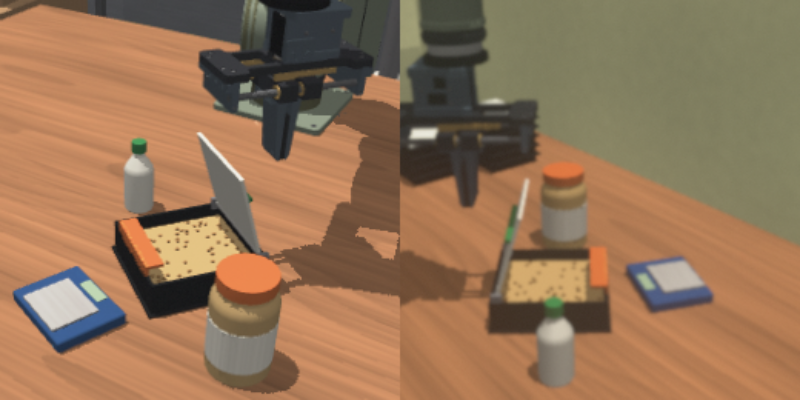

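View pics/wrist6.png

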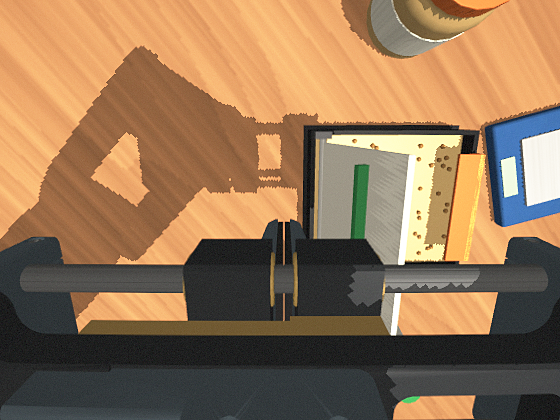

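The cover rests at about 70° and is still drawn back. Now I'll push between the hinge and the ridge.

```bash
python3 -m creep '[[1,0,0,23,0,0,0],[1,0,10,23,0,0,0],[1,0,10,0,0,0,0],[1,0,8,0,0,0,0],[1,0,7,1,0,0,0]]'; python3 -m creep '[[1,0,7,2,0,0,0],[1,0,6,2,0,0,0],[1,0,6,4.5,0,0,0],[1,0,6,4.5,0,0,0]]'
python3 - <<'E'
from h import *
for n in ("scene","side","wrist"):
    f=grab_frame(n); cv2.imwrite(f"pics/{n}7.png",f["frame"][:,:,::-1])
a=np.hstack([cv2.imread("pics/scene7.png")[90:310,180:400],cv2.imread("pics/side7.png")[100:320,180:400]])
cv2.imwrite("pics/both7.png",cv2.resize(a,(800,400)))
c=np.array([550,98.]);t=np.radians(-38.8);X=np.array([np.cos(t),np.sin(t)]);Y=np.array([-X[1],X[0]])
p=np.array(state()["ee_pos"]);print(p,(p[:2]-c)@X,(p[:2]-c)@Y)
E
```

```text
time_s: 7.08
ee_pos: [500.8, 138.7, 103.4]
ee_rot: [179.9, -0.1, 51.2]
force: [0.3, 0.2, 0.4]
gripper_width: 0.5
time_s: 7.58
ee_pos: [519.2, 123.2, 89.2]
ee_rot: [180.0, -0.0, 51.2]
force: [-1.1, 0.8, 1.1]
gripper_width: 0.4
[518.9991347  123.16699529  89.06665691] -39.92988644529869 0.18833453785786736
```

View pics/both7.png

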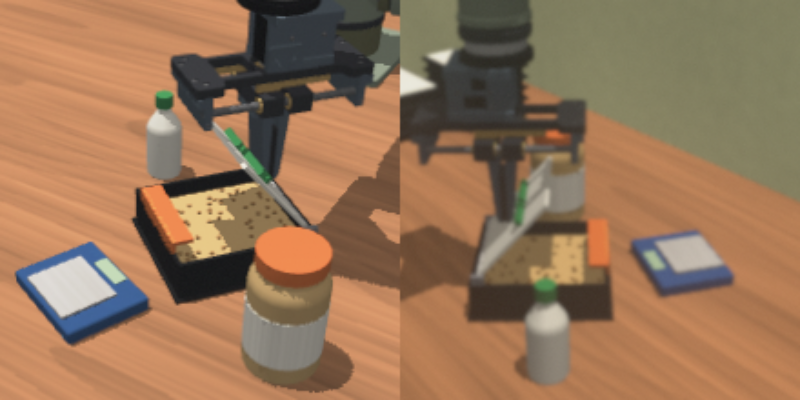

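View pics/wrist7.png

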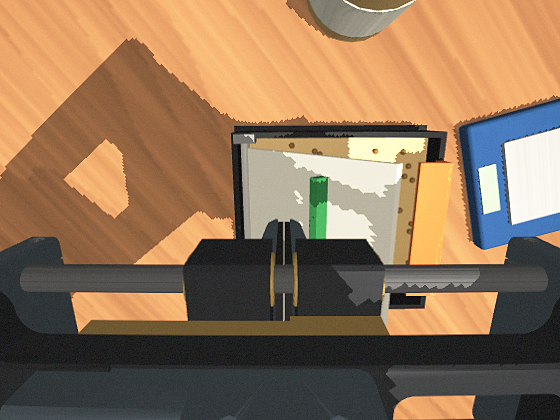

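The cover is at about 45°, with the tip behind the ridge. I'll continue down.

```bash
python3 -m creep '[[1,0,5,5.5,0,0,0],[1,0,4.5,6,0,0,0],[1,0,2.5,4.5,0,0,0],[1,0,2,4.5,0,0,0]]'; python3 -m creep '[[1,0,1.5,5,0,0,0],[1,0,1.5,5,0,0,0],[1,0,0.5,5,0,0,0],[1,0,0.5,5,0,0,0]]';python3 -m creep '[[1,0,0,2,0,0,0],[1,0,0,0,0,0,0]]'
python3 - <<'E'
from h import *
for n in ("scene","side","wrist"):
    f=grab_frame(n); cv2.imwrite(f"pics/{n}8.png",f["frame"][:,:,::-1])
a=np.hstack([cv2.imread("pics/scene8.png")[90:310,180:400],cv2.imread("pics/side8.png")[100:320,180:400]])
cv2.imwrite("pics/both8.png",cv2.resize(a,(800,400)))
c=np.array([550,98.]);t=np.radians(-38.8);X=np.array([np.cos(t),np.sin(t)]);Y=np.array([-X[1],X[0]])
p=np.array(state()["ee_pos"]);print(p,(p[:2]-c)@X,(p[:2]-c)@Y)
E
```

```text
time_s: 8.22
ee_pos: [530.3, 114.4, 68.8]
ee_rot: [180.0, -0.0, 51.2]
force: [0.7, -0.9, 2.1]
gripper_width: 0.6
time_s: 8.72
ee_pos: [533.3, 112.1, 49.0]
ee_rot: [180.0, -0.0, 51.2]
force: [-1.4, 0.2, 17.4]
gripper_width: 0.4
time_s: 8.98
ee_pos: [533.4, 112.2, 49.0]
ee_rot: [179.9, -0.1, 51.2]
force: [-3.0, -2.8, 16.3]
gripper_width: 0.9
[533.41692073 112.18628268  49.0613252 ] -21.81300204504919 0.6648880033791071
```

View pics/both8.png

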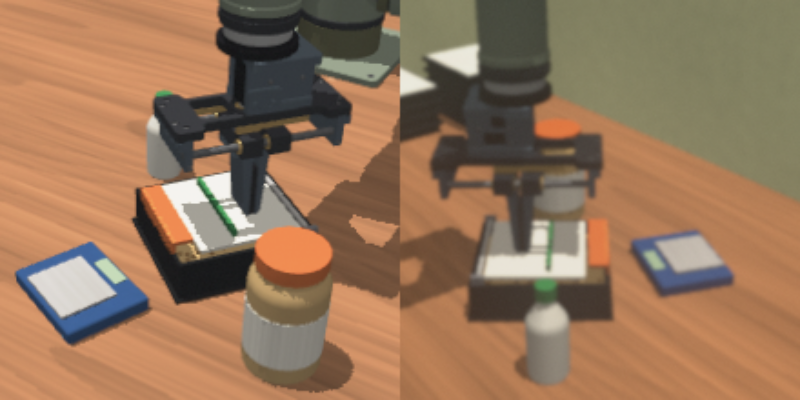

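View pics/wrist8.png

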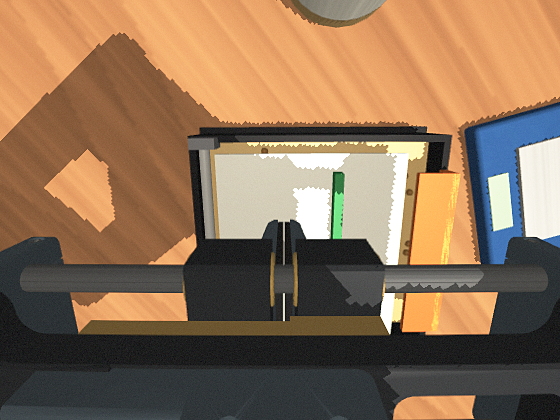

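The cover is flat, with the gap to the lip visible (edge at x≈407, lip at 418 in the wrist view). I'll ease the pressure and advance to the ridge.

```bash
python3 -m creep '[[1,0,0,-1.5,0,0,0],[1,0,4,0,0,0,0],[1,0,4,0,0,0,0],[1,0,3,0,0,0,0]]'; python3 -m creep '[[1,0,3,0,0,0,0],[1,0,3,0,0,0,0],[1,0,3,0,0,0,0],[1,0,3,0,0,0,0]]'
python3 - <<'E'
from h import *
for n in ("scene","side","wrist"):
    f=grab_frame(n); cv2.imwrite(f"pics/{n}9.png",f["frame"][:,:,::-1])
c=np.array([550,98.]);t=np.radians(-38.8);X=np.array([np.cos(t),np.sin(t)]);Y=np.array([-X[1],X[0]])
p=np.array(state()["ee_pos"]);print(p,(p[:2]-c)@X,(p[:2]-c)@Y)
E
```

```text
time_s: 9.62
ee_pos: [541.3, 105.7, 49.4]
ee_rot: [-180.0, -0.0, 51.2]
force: [-1.5, 1.8, 9.7]
gripper_width: 0.3
time_s: 10.12
ee_pos: [548.4, 99.6, 49.0]
ee_rot: [-179.6, 0.0, 51.1]
force: [-6.3, 6.9, 11.9]
gripper_width: 0.5
[548.57310659  99.45271847  49.00277132] -2.0223111400224916 0.23806180940606028
```

View pics/wrist9.png

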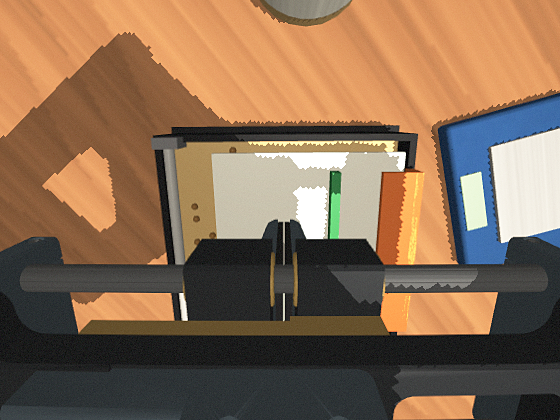

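Friction carried the cover along with the tip, and its edge is now under the lip. I'll lighten the press and bring the tip up to the ridge to seat it.

```bash
python3 -m creep '[[1,0,3,-1.5,0,0,0],[1,0,3,0,0,0,0],[1,0,3,0,0,0,0],[1,0,0,0,0,0,0]]'; python3 -m creep '[[1,0,2,0,0,0,0],[1,0,2,0,0,0,0],[1,0,0,0,0,0,0]]'
python3 - <<'E'
from h import *
for n in ("scene","side","wrist"):
    f=grab_frame(n); cv2.imwrite(f"pics/{n}10.png",f["frame"][:,:,::-1])
c=np.array([550,98.]);t=np.radians(-38.8);X=np.array([np.cos(t),np.sin(t)]);Y=np.array([-X[1],X[0]])
p=np.array(state()["ee_pos"]);print(p,(p[:2]-c)@X,np.array(state()["force"])[:2]@X)
E
```

```text
time_s: 10.78
ee_pos: [557.7, 91.9, 49.7]
ee_rot: [-180.0, 0.0, 51.2]
force: [-1.8, 1.3, 3.3]
gripper_width: 0.7
time_s: 11.15
ee_pos: [561.4, 89.2, 49.9]
ee_rot: [180.0, -0.0, 51.2]
force: [-1.3, 0.9, 2.4]
gripper_width: 0.3
[561.38815876  89.234134    49.94627036] 14.367949519382249 -0.33225319527976394
```

View pics/wrist10.png

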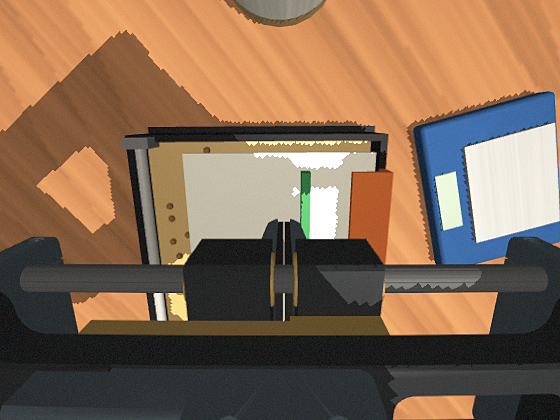

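```bash
python3 -m creep '[[1,0,1.5,0,0,0,0],[1,0,1.5,0,0,0,0]]'; python3 -m creep '[[1,0,1.5,0,0,0,0],[1,0,0,0,0,0,0]]'; python3 -m creep '[[1,0,1.5,0,0,0,0],[1,0,0,0,0,0,0]]'
```

```text
time_s: 11.55
ee_pos: [561.5, 88.6, 49.6]
ee_rot: [-179.7, 0.1, 51.1]
force: [-7.1, 6.4, 3.6]
gripper_width: 0.5
time_s: 11.8
ee_pos: [561.4, 88.5, 49.3]
ee_rot: [-179.6, 0.1, 51.1]
force: [-6.7, 6.5, 4.1]
gripper_width: 0.4
time_s: 12.05
ee_pos: [561.5, 88.3, 49.1]
ee_rot: [-179.4, 0.1, 51.1]
force: [-9.6, 10.4, 4.3]
gripper_width: 0.3
```

The tip is against the ridge. The force along x rises to about 14 N with no further motion, so the cover is at its home stop. I'll back off and lift.

```bash
python3 -m creep '[[1,0,-5,-1,0,0,0],[1,0,-2,-5,0,0,0],[1,0,0,-30,0,0,0],[1,0,0,-50,0,0,0],[1,0,0,-50,0,0,0]]';python3 -m creep '[[1,0,-50,0,0,0,0],[1,0,-50,0,0,0,0],[1,0,0,0,0,0,0],[1,0,0,0,0,0,0]]'
python3 - <<'E'
from h import *
np.set_printoptions(precision=1,suppress=True)
for n in ("scene","side","wrist"):
    f=grab_frame(n); cv2.imwrite(f"pics/{n}11.png",f["frame"][:,:,::-1])
a=np.hstack([cv2.imread("pics/scene11.png")[110:310,180:380],cv2.imread("pics/side11.png")[120:320,180:380]])
cv2.imwrite("pics/both11.png",cv2.resize(a,(800,400)))
E
```

```text
time_s: 12.68
ee_pos: [560.6, 89.6, 187.4]
ee_rot: [179.9, 0.0, 51.2]
force: [-0.1, 0.8, -1.5]
gripper_width: 0.7
time_s: 13.18
ee_pos: [483.3, 152.5, 186.4]
ee_rot: [179.9, -0.1, 51.2]
force: [-0.2, -1.2, -0.9]
gripper_width: 0.3
```

View pics/both11.png

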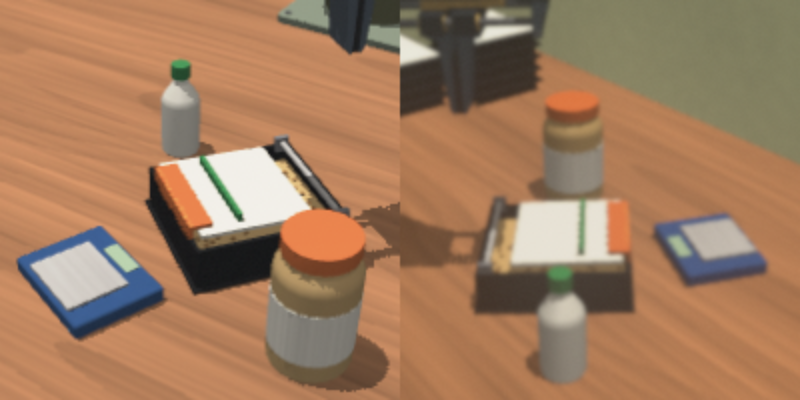

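View pics/wrist11.png

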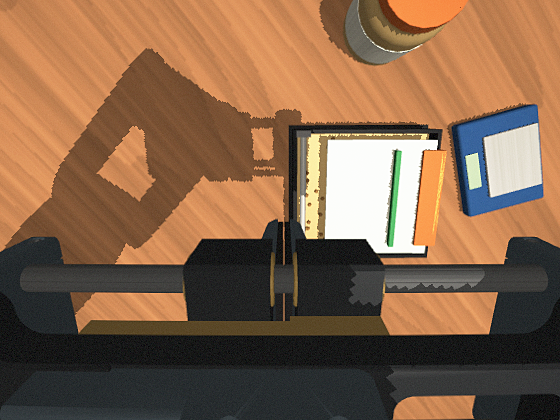

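The cover stays down by itself, with its edge under the lip. One last measurement of the slide and the bystanders.

Run:
```python
from h import *
np.set_printoptions(precision=1,suppress=True)
f=grab_frame("wrist")
c=np.array([550,98.]);t=np.radians(-38.8);X=np.array([np.cos(t),np.sin(t)])
for n,u,v,z in [("ridge hinge side",393,151,56),("lip mouth",421,151,57),("cover hinge end",326,142,51)]:
    print(n,(onz(f,u,v,z)[:2]-c)@X)
a=cv2.imread("pics/scene0.png");b=cv2.imread("pics/scene11.png")
for n,lo,hi,r in [("blue",(100,80,50),(125,255,255),(180,215,270,285)),("jar lid",(3,150,120),(14,255,255),(315,215,370,245)),("cap",(45,100,40),(80,255,255),(258,135,285,155))]:
    o=[]
    for im in (a,b):
        m=cv2.inRange(cv2.cvtColor(im[r[1]:r[3],r[0]:r[2]],cv2.COLOR_BGR2HSV),lo,hi);M=cv2.moments(m,True);o.append((round(M["m10"]/M["m00"],1),round(M["m01"]/M["m00"],1)))
    print(n,o)
```

```text
ridge hinge side 22.06007833999415
lip mouth 49.254190388613075
cover hinge end -43.245843598242054
blue [(47.4, 38.3), (47.4, 38.3)]
jar lid [(24.9, 13.5), (25.3, 13.1)]
cap [(11.6, 9.5), (11.6, 9.5)]
```

```bash
python3 -c "
from workcell import *
print(job_done())"
```

```text
the job is handed in; nothing more can be done
None
```

The cover is shut and stays down by itself, with its free edge tucked under the orange lip, and I have handed the job in. I folded it flat by its free end, then had to let it rise and fold it again from between the hinge and the ridge, because the tips could not cross the ridge while holding it down. I never gripped the cover.

**Final checks, with the arm clear:**
- **Slide:** the ridge sits 27 mm from the lip mouth, against 28 mm when home and 48 mm when drawn back. Pushing the ridge with about 14 N moved it no further.
- **Bystanders:** the scale and shaker have not moved in the images. The jar's lid shifted by less than half a pixel.

**What did not go to plan:**
- **Wrong sign on one move:** I pressed down 18 mm on the already flat cover for 1/8 s and retracted at once. The peak force was not recorded. No displacement was visible and readings were normal afterwards.
- **Friction carried the cover:** most of the slide came from the tips pressing on the plate behind the ridge. The ridge itself was pushed only at the end, to seat the cover against its stop.
- **Lip position:** the last wrist picture put the ridge, the lip mouth and the cover's hinge end all about 3–4 mm short of nominal in the tray frame, so I relied on the ridge-to-lip distance.

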